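Put the micrometer away under its dust cover

ROBOT

A 6-joint arm with a two-finger parallel gripper is mounted at the origin on a cart in front of the work surface, level with it; the furniture and walls round the work are solid. World frame = base frame: x ahead of the robot, y to its left, z up, the work surface at z = 0. Lengths are in m, angles in degrees, forces in N, time in s.
With the tool pointing down it reaches from about 0.375 to 0.9 m from the base axis. Payload 3.1 kg.
Tool frame: the origin (TCP) lies at the very end of the fingers, on their centre line; the grasp point (between the pads) lies bot.grip_point_offset behind it (bot.grip_point_offset is the distance from the TCP to the grasp point, in m); z points along the fingers, y is the line along which they close (so a half turn about z gives the same grasp; the last joint's range is limited). The gripper opens to 87 mm and grips with 3 to 60 N. Pads are 19 mm wide; open, the fingers measure 117 mm over their backs; the gripper's body (75 mm by 190 mm) begins 51 mm behind the grasp point.
Start: joints at [-84.712, 30.224, 82.088, -0, 67.689, -10.227], TCP at [0.167, -0.602, 0.223] pointing down, gripper open.
Joint ranges: [-176.69, 176.69], [-43.24, 126.21], [12.49, 139.97], [-82, 262], [0, 151.66], [-163.58, 163.58]. Speed limits (degrees/s): [159.86, 159.86, 180, 180, 180, 180].

INTERFACE

Orientations are given as a 3x3 rotation matrix whose columns are the frame's x, y, z axes.
In Python, from rig import bot, viewer, ticket gives the robot as it stands.
- The arm moves only by the tool servo_tool, never from a script. Its argument "targets" is a list of rows, each an object with "offset": the shift along the tool's x, y, z in m, a list of three; "dr": the turn, a rotation vector about the tool's x, y, z in degrees, a list of three. In form: [{"offset": [x, y, z], "dr": [ax, ay, az]}, ...]. A call has 1 to 20 rows; each row is the pose to reach, as a shift and turn from the pose commanded when the call began, along the tool's axes at that moment; what a row does not reach only later rows make up. A row lasts 1/12 s, in which the tool goes at most 41.7 mm and 7.16 degrees, less where a joint would pass 70% of its speed; a pose out of reach is approached as far as the arm can. A call with a gripper value outside its range is refused whole. "gripper" is the gripper command: -1 is fully open, 1 is shut, values between are in proportion, set as the call begins (left out, the last holds). The fingers move at their own pace and stop on an object; the grip force is fixed at half the most. Time passes only in rows, so rows that repeat a pose let the fingers close. It gives the time, the measured TCP pose, the force, the opening and the grip force at its end, in the units of the state.
- bot.read_state(): the state, without advancing time (a new reading comes with each control period).
- viewer.capture(name): name is "scene" or "side" or "wrist"; returns a dict with "color" (480x640x3 uint8, red, green, blue), "camera_matrix" (3x3 intrinsics, pixels), "R" (3x3) and "t" (3): a world point X has camera coordinates R X + t. Camera axes: x right, y down, z forward; pixel columns grow to the right and rows downward; lengths in m; the calibration is good to about 2 mm. A picture is of the moment at which its call begins. There is no depth.
- ticket.hand_in(): hands the job in; it is judged then, once.
The state is a dict: "time_s": time; "joint_positions": joint angles; "qvel": joint speeds; "tau": joint torques, N m; "position": TCP position; "tcp_rot": TCP orientation; "force": force on the tool from outside, world axes, zero at the start; "moment": the same for the moment, N m; "opening": opening from 0.0 (shut) to 1.0 (fully open); "grasp_force": force on a finger pad.
Only numpy, scipy, OpenCV 4.12 (cv2) and the standard library are available. Lean on these libraries where they do the work, as an engineer would, in place of code of your own. Each camera call takes 0.05 s, during which the arm holds its last target. There are 200 camera calls.

TASK

Lay the micrometer in the open blue pot. Then turn the carousel by one of its upright pins until the bay with the blue cover faces the red index pointer, lift that cover out by its knob, and put it on the blue pot so that it sits centred, level and fully down on the rim. Set both things down gently, not dropped, and leave the smaller yellow cover in its bay and the pot standing where it is.

Things in the scene. Friction and masses are not known exactly. Their poses are not given: they have to be found in the camera images.
- micrometer_barrel (a point): Grip point on the axis of the straight round steel barrel of a micrometer lying flat, barrel 16 thick and about 75 long, its axis 8 above the bench. In the axes of this point (z up) the barrel runs along (0.425, 0.905, 0); the green C-frame, 9 thick, is at its +y end. The outline measures 102 along y and 52 along x, its centre at x +4, y +14 from this point. About 0.15 kg.
- pot_rim (a point): Centre of the mouth of the blue open pot, at rim height: z along the pot's axis. Round pot, loose (about 0.9 kg) on the bench, outside diameter 128, mouth 120 inside, 45 high, flat inner floor 40 below the rim.
- blue_cover_knob (a point): Grip centre of the round black knob, 32 across, of the loose blue cover (0.25 kg) that fits the pot; knob top 12 above. Disc 136 diameter, 6 thick: top face 24, underside 30 below this point; a steel lip of 108 diameter reaches 8 lower still, into the mouth. Seated, the underside rests on the rim. At the start it stands on its lip in a rear bay of the carousel, in a ring 6 high, 120 inside.
- yellow_cover_knob (a point): The same point on the yellow cover, which is too small for this pot: 108 diameter, lip 88, same heights, same knob. It stands in the other rear bay and stays there.
- stand: Fixed foot of the carousel: origin on the bench on the carousel's upright axis, z up. Its -x axis runs along the red-tipped index pointer, which lies on the bench and shows just beyond the turntable's edge, roughly toward the robot. A bay faces the pointer when its centre, 88 from the axis, lies on this -x axis.
- pin_left (a point): Grip point of a carousel pin: upright black sleeve 18 across, reaching 20 above and 40 below this point, 138 from the axis. It stands midway between the empty front bay and the rear left (+y) bay. Turning counter-clockwise from above, it sweeps past the pointer and brings the rear left bay to the pointer; it is then 60 degrees past the pointer.
- pin_right (a point): The mirror image: the pin midway between the empty front bay and the bay that is rear right (-y) at the start; it sweeps past the pointer clockwise and brings the rear right bay to the pointer.
- carousel (a joint): Turntable angle in rad, 0 at the start, positive counter-clockwise from above, stops at 3.1 either way. Disc 312 diameter, top face 30 above the bench; three equal bays 120 degrees apart, three pins midway between them. Light friction (1 to 2 N at a pin); it stays where it is left.

How it is judged (in metres and radians):
On the way, in this order (a step that is already met when the one before it is completed fails the run):
1. the micrometer lies in the pot, let go of (horizontal distance between micrometer_barrel and pot_rim below 0.045 m and z of micrometer_barrel in the frame of pot_rim between -0.045 and -0.012 m and contact force between micrometer and the fingers below 0.3 N and linear speed of micrometer below 0.05 m/s), for 0.2 s.
2. the carousel has been turned so that the blue cover, still in its bay, faces the pointer (within 25 mm sideways), at rest (y of blue_cover_knob in the frame of stand between -0.025 and 0.025 m and x of blue_cover_knob in the frame of stand below -0.06 m and (value of joint carousel above 1.2 rad or value of joint carousel below -1.2 rad) and z of blue_cover_knob in the frame of stand below 0.076 m and velocity of joint carousel between -0.05 and 0.05 rad/s), for 0.2 s.
3. the blue cover is lifted out of its bay (z of blue_cover_knob in the frame of stand above 0.09 m), for 0.1 s.
At the end, for the whole second after the job is handed in: The blue cover lies on the pot: knob within 8 mm of the pot's axis, 30 mm (3.5 either way) above the rim, level within 0.05 rad and at rest; the micrometer lies inside the pot; the pot is upright within 40 mm of where it stood; the yellow cover stands in its bay on the carousel (horizontal distance between blue_cover_knob and pot_rim below 0.008 m and z of blue_cover_knob in the frame of pot_rim between 0.0265 and 0.0335 m and angle between each of blue_cover_knob, pot_rim's own z axis and vertical below 0.05 rad and horizontal distance between micrometer_barrel and pot_rim below 0.045 m and z of micrometer_barrel in the frame of pot_rim between -0.045 and -0.012 m and z of yellow_cover_knob in the frame of stand between 0.06 and 0.076 m and horizontal distance between yellow_cover_knob and stand below 0.11 m and angle between yellow_cover_knob's own z axis and vertical below 0.06 rad and linear speed of blue_cover below 0.02 m/s and distance of pot_rim from where it was at the start of the episode below 0.04 m); the robot touches nothing.
It fails at once if the blue cover is dropped onto the pot (faster than 0.6 m/s within 60 mm of its place) (distance between blue_cover_knob and pot_rim below 0.09 m and linear speed of blue_cover above 0.6 m/s).
It fails at once if the micrometer is dropped into the pot (faster than 0.6 m/s within 60 mm of the mouth) (distance between micrometer_barrel and pot_rim below 0.06 m and linear speed of micrometer above 0.6 m/s).
It fails at once if the yellow cover is lifted out of its bay (z of yellow_cover_knob in the frame of stand above 0.09 m).
It also fails if it takes over 72 s, if anything falls off the work surface, if the arm or the gripper's body presses on something with over 40 N, if the wrist force passes 120 N, or if a joint passes its speed limit or range.

## Working session

There is one attempt and no reset: what is moved stays moved. The work goes in short steps, Python scripts to look and compute and a tool call to move; the robot and the scene stay as the last step left them, time stands still between calls to the robot, and variables do not carry over. Pictures are saved under pics/ and viewed, at most 10 in all, crops included, and the job is handed in when it is done.

Besides the shell and the picture viewer there is one more tool, called after "Emit:" as name(argument=value, ...) on one line, values as JSON. servo_tool: Moves the arm, as the interface text tells. Its arguments: {"type":"object","properties":{"targets":{"type":"array"},"gripper":{"type":"number"}},"required":["targets"]}

```bash
mkdir -p pics; ls
cat > h.py <<'E'
import numpy as np, cv2
from rig import bot, viewer, ticket
def snap(n,f):
    c=viewer.capture(n); cv2.imwrite('pics/'+f+'.png',c['color'][:,:,::-1]); np.savez('pics/'+f,K=c['camera_matrix'],R=c['R'],t=c['t']); return c
def px(f,u,v,z):
    d=np.load('pics/'+f+'.npz'); r=d['R'].T@np.linalg.solve(d['K'],[u,v,1.]); o=-d['R'].T@d['t']
    return o+r*(z-o[2])/r[2]
def proj(f,X):
    d=np.load('pics/'+f+'.npz'); p=d['K']@(d['R']@np.array(X)+d['t']); return p[:2]/p[2]
E
python3 - <<'E'
from h import *
s=bot.read_state(); print(s['position'],np.round(s['tcp_rot'],3),s['time_s'],bot.grip_point_offset)
for n in('scene','side'): snap(n,n+'1')
a=cv2.imread('pics/scene1.png')
for n in('scene','side'):
    d=np.load(f'pics/{n}1.npz'); print(n,-d['R'].T@d['t'])
E
```

```text
pics
[ 0.16712317 -0.60147747  0.22157163] [[ 0.964  0.267 -0.   ]
 [ 0.267 -0.964  0.002]
 [ 0.    -0.002 -1.   ]] 0.0 0.0187
scene [0.25991988 0.57060501 0.83714315]
side [ 0.37403278 -0.79511223  0.58245952]
```

View pics/scene1.png

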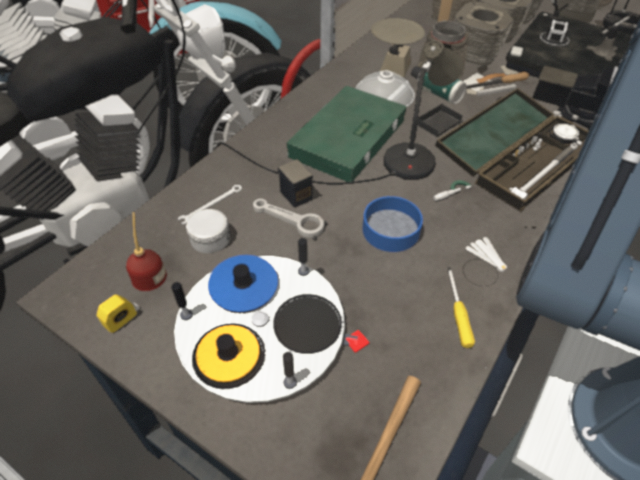

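View pics/side1.png

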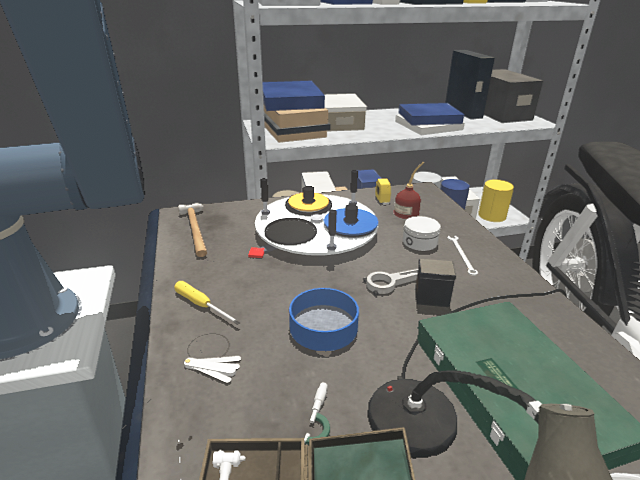

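Scene view: pot at about (393,220), micrometer at (452,190), carousel centre (260,325), pointer (358,341), blue knob (241,272), yellow knob (227,345). Now the enlarged crops.

Run:
```python
from h import *
a=cv2.imread('pics/scene1.png'); b=cv2.imread('pics/side1.png')
A=cv2.resize(a[165:265,350:490],None,fx=5.7,fy=5.7,interpolation=cv2.INTER_CUBIC)[:,:798]
cv2.imwrite('pics/cA.png',A)
B=cv2.resize(b[280:460,210:450],None,fx=3.33,fy=3.33,interpolation=cv2.INTER_CUBIC);cv2.imwrite('pics/cB.png',B[:600,:800])
def blob(f,hsvlo,hsvhi,roi):
    im=cv2.cvtColor(cv2.imread('pics/'+f+'.png'),cv2.COLOR_BGR2HSV);x0,y0,x1,y1=roi
    m=cv2.inRange(im[y0:y1,x0:x1],hsvlo,hsvhi); ys,xs=np.nonzero(m); return xs.mean()+x0,ys.mean()+y0,len(xs)
for f,z,uv in[('scene1',.045,(392,214)),('side1',.045,(324,307)),('scene1',.008,(455,189)),('side1',.008,(319,395)),('scene1',.03,(260,319)),('scene1',.068,(241,272)),('scene1',.068,(227,345)),('side1',.08,(351,207)),('side1',.08,(308,191)),('scene1',.01,(358,341)),('side1',.01,(257,253))]: print(f,z,uv,px(f,*uv,z).round(3))
```

```text
scene1 0.045 (392, 214) [ 0.56  -0.159  0.045]
side1 0.045 (324, 307) [ 0.558 -0.154  0.045]
scene1 0.008 (455, 189) [ 0.491 -0.352  0.008]
side1 0.008 (319, 395) [ 0.506 -0.317  0.008]
scene1 0.03 (260, 319) [0.636 0.206 0.03 ]
scene1 0.068 (241, 272) [0.713 0.161 0.068]
scene1 0.068 (227, 345) [0.632 0.295 0.068]
side1 0.08 (351, 207) [0.711 0.159 0.08 ]
side1 0.08 (308, 191) [0.63  0.273 0.08 ]
scene1 0.01 (358, 341) [0.466 0.132 0.01 ]
side1 0.01 (257, 253) [0.471 0.115 0.01 ]
```

View pics/cA.png

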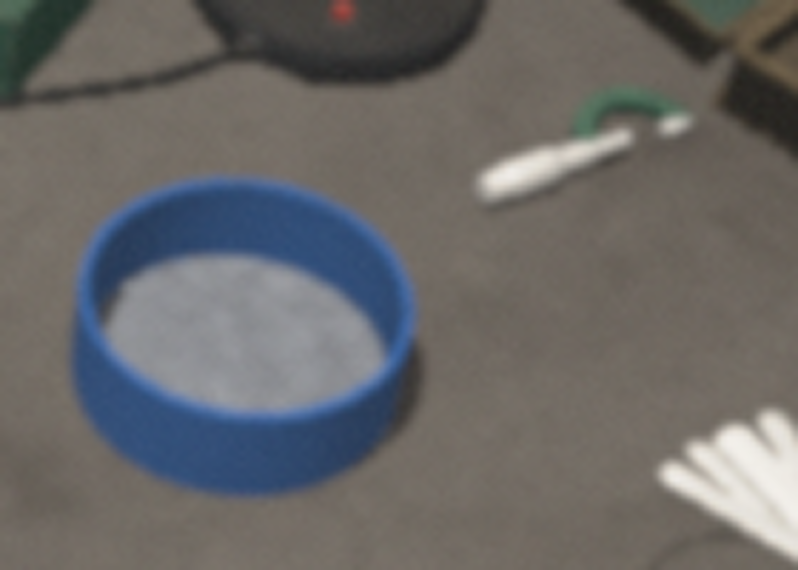

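View pics/cB.png

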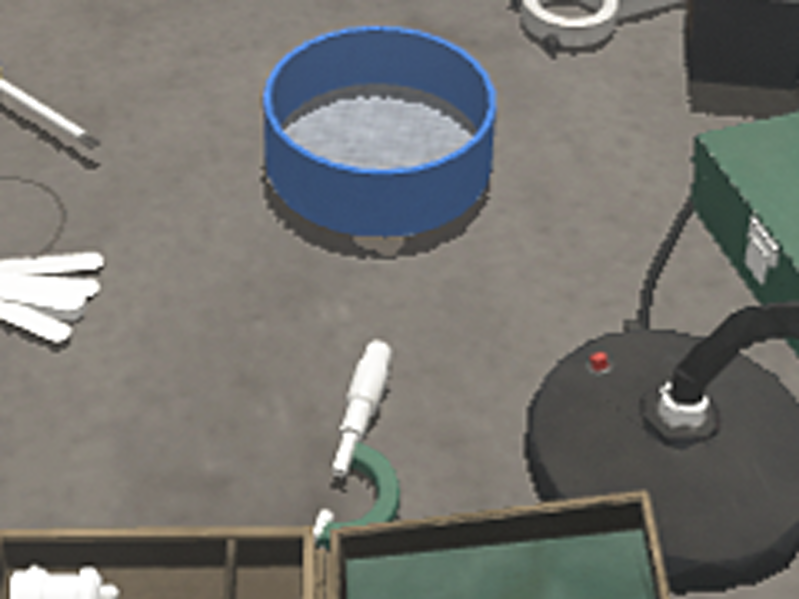

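Run:
```python
from h import *
from scipy.optimize import least_squares
A=lambda p:(350+p[0]/5.7,165+p[1]/5.7); B=lambda p:(210+p[0]/3.333,280+p[1]/3.333)
th=np.linspace(0,2*np.pi,200)
def ext(f,c):
    P=np.array([proj(f,[c[0]+.064*np.cos(t),c[1]+.064*np.sin(t),.045]) for t in th]); return np.r_[P.min(0),P.max(0)]
oA=np.r_[A((78,180)),A((415,418))]; oB=np.r_[B((265,27)),B((495,172))]
for s in(1,2,3):
    f=lambda c:np.r_[(ext('scene1',c)-oA)*(s!=2),(ext('side1',c)-oB)*(s!=1)]
    r=least_squares(f,[.56,-.157]); print('pot',r.x.round(4),r.fun.round(1))
for n,f,g,pts in(('scene','scene1',A,[(482,187),(632,138),(690,122)]),('side','side1',B,[(378,343),(338,475),(322,522)])):
    q=[px(f,*g(p),.008) for p in pts]; d=q[1]-q[0]; e=d/np.linalg.norm(d)
    print(n,np.round(q,3),np.linalg.norm(d),np.degrees(np.arctan2(d[1],d[0])),q[0]+.037*e)
```

```text
pot [ 0.5546 -0.1534] [-0.1 -0.6  0.1  0.5 -0.  -0.  -0.  -0. ]
pot [ 0.557 -0.158] [ 0.  -0.   0.  -0.  -0.5 -0.8  0.5  0.5]
pot [ 0.5564 -0.1562] [-0.2 -1.6 -0.1 -0.7 -1.1 -1.2 -0.1 -0.2]
scene [[ 0.518 -0.297  0.008]
 [ 0.479 -0.359  0.008]
 [ 0.463 -0.383  0.008]] 0.07389871148805015 -121.66899909794823 [ 0.49864734 -0.32803356  0.008     ]
side [[ 0.519 -0.295  0.008]
 [ 0.483 -0.363  0.008]
 [ 0.471 -0.385  0.008]] 0.07718881605175579 -118.30656338320568 [ 0.50183591 -0.32805345  0.008     ]
```

Run:
```python
from h import *
def tri(a,b):
    M=[]
    P=[np.load(f'pics/{f}.npz') for f in('scene1','side1')]
    X=cv2.triangulatePoints(*[d['K']@np.c_[d['R'],d['t']] for d in P],np.array(a,float).reshape(2,1),np.array(b,float).reshape(2,1)); return (X[:3]/X[3]).ravel().round(3)
print('lampred',tri((410,167),(390,389)))
print('stalk base',px('side1',415,404,.03),px('scene1',412,147,.03),'base left edge',px('side1',368,412,.0))
print('pinR top',tri((303,240),(332,210)),'pinL top',tri((287,353),(264,180)),'rear',tri((178,285),(354,171)))
print('knobs top',tri((240,266),(351,205)),tri((225,338),(308,189)))
s=bot.read_state()
R=s['tcp_rot']; p=s['position']; print('off',R.T@(np.array([.500,-.328,.14])-p))
```

```text
lampred [ 0.611 -0.345  0.023]
stalk base [ 0.63430378 -0.3857217   0.03      ] [ 0.63922369 -0.40785274  0.03      ] base left edge [ 0.57241386 -0.35997893  0.        ]
pinR top [0.634 0.068 0.125] pinL top [0.518 0.273 0.123] rear [0.753 0.273 0.123]
knobs top [0.712 0.161 0.085] [0.636 0.291 0.078]
off [ 0.39386252 -0.17435414  0.08213771]
```

Emit:
servo_tool(targets=[{"offset": [0.394,-0.174,0.082],"dr": [0,0,-44.5]},{"offset": [0.394,-0.174,0.082],"dr": [0,0,-44.5]},{"offset": [0.394,-0.174,0.082],"dr": [0,0,-44.5]},{"offset": [0.394,-0.174,0.082],"dr": [0,0,-44.5]},{"offset": [0.394,-0.174,0.082],"dr": [0,0,-44.5]},{"offset": [0.394,-0.174,0.082],"dr": [0,0,-44.5]},{"offset": [0.394,-0.174,0.082],"dr": [0,0,-44.5]},{"offset": [0.394,-0.174,0.082],"dr": [0,0,-44.5]},{"offset": [0.394,-0.174,0.082],"dr": [0,0,-44.5]},{"offset": [0.394,-0.174,0.082],"dr": [0,0,-44.5]},{"offset": [0.394,-0.174,0.082],"dr": [0,0,-44.5]},{"offset": [0.394,-0.174,0.082],"dr": [0,0,-44.5]},{"offset": [0.394,-0.174,0.082],"dr": [0,0,-44.5]},{"offset": [0.394,-0.174,0.082],"dr": [0,0,-44.5]}], gripper=0)

```text
time_s: 1.27
position: [0.4998, -0.3295, 0.1403]
tcp_rot: [[0.5, 0.866, -0.001], [0.866, -0.5, -0.0], [-0.0, -0.001, -1.0]]
force: [0.3, 0.2, -0.2]
opening: 0.501
grasp_force: 0.0
```

Run:
```python
from h import *
s=bot.read_state(); print(s['position'],s['tcp_rot'].round(3),s['time_s'],s['opening'])
snap('wrist','w1')
```

```text
[ 0.4997852  -0.32945974  0.14033997] [[ 0.5    0.866 -0.001]
 [ 0.866 -0.5   -0.   ]
 [-0.    -0.001 -1.   ]] 1.2667 0.5007886134690114
```

View pics/w1.png

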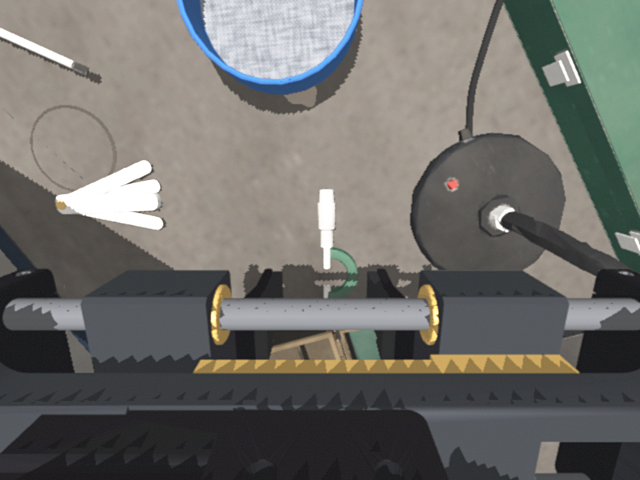

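Wrist view: barrel from thimble end (326,190) to spindle end (328,268), pot lower rim at (282,90), nothing under the finger paths.

Run:
```python
from h import *
a=px('w1',326,191,.008);b=px('w1',327,267,.008);d=b-a
print(a,b,np.linalg.norm(d),np.degrees(np.arctan2(d[1],d[0])))
g=a+.037*d/np.linalg.norm(d); print(g)
s=bot.read_state(); print(s['tcp_rot'].T@(np.r_[g[:2],.003]-s['position']), s['tcp_rot'].T@d)
```

```text
[ 0.51875334 -0.29916935  0.008     ] [ 0.48452336 -0.36060712  0.008     ] 0.0703298778904686 -119.12430673424005
[ 0.50074521 -0.33149128  0.008     ]
[-0.0006331   0.00183125  0.13757956] [-7.03208842e-02  1.12433423e-03  2.90680507e-05]
```

Emit:
servo_tool(targets=[{"offset": [0,0.002,0.035]},{"offset": [0,0.002,0.07]},{"offset": [0,0.002,0.1]},{"offset": [0,0.002,0.12]},{"offset": [0,0.002,0.13]},{"offset": [0,0.002,0.137]},{"offset": [0,0.002,0.137]},{"offset": [0,0.002,0.137]}])

```text
$.targets[0]: bad value
```

Emit:
servo_tool(targets=[{"offset": [0,0,0]},{"offset": [0,0,0]},{"offset": [0,0,0]},{"offset": [0,0,0]},{"offset": [0,0,0]},{"offset": [0,0,0]}], gripper=1)

```text
$.targets[0]: bad value
```

Emit:
servo_tool(targets=[{"offset": [0,0,-0.02]},{"offset": [0,0,-0.05]},{"offset": [0,0,-0.085]},{"offset": [0,0,-0.1]},{"offset": [0,0,-0.1]},{"offset": [0,0,-0.1]}])

```text
$.targets[0]: bad value
```

Run:
```python
from h import *
s=bot.read_state(); print(s['position'],s['tcp_rot'].round(3),s['time_s'],s['opening'],s['grasp_force'],s['force'])
snap('wrist','w2')
# target grip point: pot + (5.2,13.6) mm
t=np.array([.5565+.0055,-.156+.0135,.125])
print(s['tcp_rot'].T@(t-s['position']))
```

```text
[ 0.49953312 -0.32999273  0.14057971] [[ 0.501  0.866 -0.   ]
 [ 0.866 -0.501 -0.   ]
 [-0.    -0.    -1.   ]] 1.3167 0.4996839888755514 0.0 [ 0.93944069 -0.59152916 -0.19099532]
[ 0.19358545 -0.03978106  0.01550816]
```

View pics/w2.png

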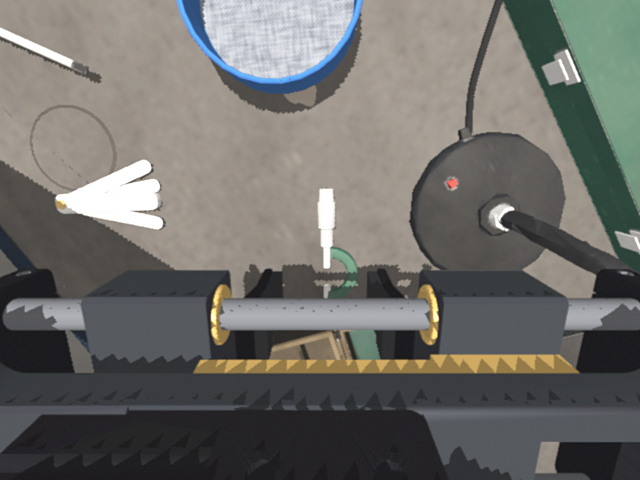

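The moves were refused because `dr` was missing, so the picture is unchanged from before. I'm repeating them with `dr`.

Emit:
servo_tool(targets=[{"offset": [0,0.002,0.035],"dr": [0,0,0]},{"offset": [0,0.002,0.07],"dr": [0,0,0]},{"offset": [0,0.002,0.1],"dr": [0,0,0]},{"offset": [0,0.002,0.12],"dr": [0,0,0]},{"offset": [0,0.002,0.13],"dr": [0,0,0]},{"offset": [0,0.002,0.137],"dr": [0,0,0]},{"offset": [0,0.002,0.137],"dr": [0,0,0]},{"offset": [0,0.002,0.137],"dr": [0,0,0]}])

```text
time_s: 2.03
position: [0.5023, -0.3312, 0.0044]
tcp_rot: [[0.501, 0.866, 0.001], [0.866, -0.501, -0.001], [-0.0, 0.002, -1.0]]
force: [0.5, 0.6, 0.2]
opening: 0.502
grasp_force: 0.0
```

Emit:
servo_tool(targets=[{"offset": [0,0,0],"dr": [0,0,0]},{"offset": [0,0,0],"dr": [0,0,0]},{"offset": [0,0,0],"dr": [0,0,0]},{"offset": [0,0,0],"dr": [0,0,0]},{"offset": [0,0,0],"dr": [0,0,0]},{"offset": [0,0,0],"dr": [0,0,0]}], gripper=1)

```text
time_s: 2.53
position: [0.5021, -0.3301, 0.004]
tcp_rot: [[0.5, 0.866, 0.0], [0.866, -0.5, -0.0], [-0.0, 0.0, -1.0]]
force: [-0.9, 0.8, 2.2]
opening: 0.168
grasp_force: 30.0
```

Emit:
servo_tool(targets=[{"offset": [0,0,-0.02],"dr": [0,0,0]},{"offset": [0,0,-0.05],"dr": [0,0,0]},{"offset": [0,0,-0.085],"dr": [0,0,0]},{"offset": [0,0,-0.1],"dr": [0,0,0]},{"offset": [0,0,-0.1],"dr": [0,0,0]},{"offset": [0,0,-0.1],"dr": [0,0,0]}])

```text
time_s: 3.03
position: [0.5022, -0.3302, 0.104]
tcp_rot: [[0.5, 0.866, 0.001], [0.866, -0.5, -0.001], [-0.0, 0.001, -1.0]]
force: [-1.0, 0.7, -2.0]
opening: 0.167
grasp_force: 30.0
```

Run:
```python
from h import *
s=bot.read_state(); print(s['position'],s['time_s'],s['opening'],s['force'])
t=np.array([.5565+.0055,-.156+.0135,.1])
print(s['tcp_rot'].T@(t-s['position']))
```

```text
[ 0.50219256 -0.33020655  0.10398757] 3.0333 0.16657842001984244 [-0.97221012  0.67627337 -2.00022641]
[ 0.19247851 -0.04199493  0.00387667]
```

Emit:
servo_tool(targets=[{"offset": [0.03,-0.007,0],"dr": [0,0,0]},{"offset": [0.06,-0.013,0],"dr": [0,0,0]},{"offset": [0.09,-0.02,0],"dr": [0,0,0]},{"offset": [0.12,-0.027,0],"dr": [0,0,0]},{"offset": [0.15,-0.034,0],"dr": [0,0,0]},{"offset": [0.178,-0.04,0],"dr": [0,0,0]},{"offset": [0.192,-0.042,0],"dr": [0,0,0]},{"offset": [0.192,-0.042,0],"dr": [0,0,0]},{"offset": [0.192,-0.042,0],"dr": [0,0,0]}])

```text
time_s: 3.78
position: [0.561, -0.1423, 0.1021]
tcp_rot: [[0.498, 0.867, -0.003], [0.867, -0.498, 0.0], [-0.001, -0.002, -1.0]]
force: [-0.4, 0.0, -0.4]
opening: 0.163
grasp_force: 30.0
```

Run:
```python
from h import *
s=bot.read_state(); print(s['position'],s['time_s'],s['opening'])
a=snap('scene','s2');b=snap('side','d2')
cv2.imwrite('pics/c2.png',np.hstack([cv2.resize(im['color'][y:y+150,x:x+100,::-1],None,fx=4,fy=4,interpolation=cv2.INTER_CUBIC) for im,x,y in((a,340,120),(b,275,230))]))
```

```text
[ 0.56097895 -0.14232201  0.10210645] 3.7833 0.16316005417969098
```

View pics/c2.png

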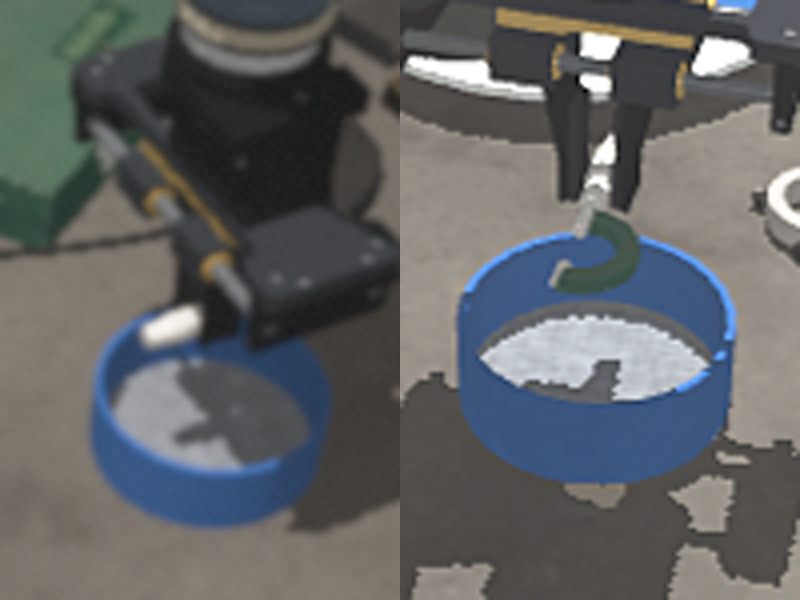

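Run:
```python
from h import *
g=np.array([.561,-.1423,.106])
for tilt in(0,10,20,30):
    c,s=np.cos(np.radians(tilt)),np.sin(np.radians(tilt)); u=np.array([-.5*c,-.866*c,-s])
    print(tilt,proj('d2',g+.034*u),proj('d2',g+.065*u),proj('s2',g-.037*u))
```

```text
0 [319.44077984 286.67079735] [314.56376656 297.2634721 ] [375.73478287 203.33450569]
10 [319.47596557 289.24684809] [314.67413013 302.24158991] [376.26223767 200.99400472]
20 [319.6655246  291.37984493] [315.0940304  306.28426243] [377.26012509 198.53951285]
30 [320.0008936  293.00689634] [315.79959039 309.27859174] [378.70210818 196.04852367]
```

Side crop shows the micrometer level in the grip, with the anvil near side px (316,298) and the frame above the mouth. Lowering it into the pot.

Emit:
servo_tool(targets=[{"offset": [0,0,0.025],"dr": [0,0,0]},{"offset": [0,0,0.05],"dr": [0,0,0]},{"offset": [0,0,0.07],"dr": [0,0,0]},{"offset": [0,0,0.083],"dr": [0,0,0]},{"offset": [0,0,0.09],"dr": [0,0,0]},{"offset": [0,0,0.094],"dr": [0,0,0]},{"offset": [0,0,0.094],"dr": [0,0,0]},{"offset": [0,0,0.094],"dr": [0,0,0]},{"offset": [0,0,0.094],"dr": [0,0,0]}])

```text
time_s: 4.63
position: [0.5622, -0.1437, 0.0102]
tcp_rot: [[0.5, 0.866, 0.002], [0.866, -0.5, -0.001], [0.0, 0.002, -1.0]]
force: [-1.2, 0.2, -1.0]
opening: 0.17
grasp_force: 30.0
```

Emit:
servo_tool(targets=[{"offset": [0,0,0],"dr": [0,0,0]},{"offset": [0,0,0],"dr": [0,0,0]},{"offset": [0,0,0],"dr": [0,0,0]},{"offset": [0,0,0],"dr": [0,0,0]}], gripper=-0.3)

```text
time_s: 4.97
position: [0.5619, -0.1429, 0.0099]
tcp_rot: [[0.5, 0.866, 0.001], [0.866, -0.5, -0.0], [0.0, 0.001, -1.0]]
force: [0.6, -1.1, -0.3]
opening: 0.387
grasp_force: 0.0
```

Emit:
servo_tool(targets=[{"offset": [0,0,-0.015],"dr": [0,0,0]},{"offset": [0,0,-0.04],"dr": [0,0,0]},{"offset": [0,0,-0.08],"dr": [0,0,0]},{"offset": [0,0,-0.12],"dr": [0,0,0]},{"offset": [0,0,-0.16],"dr": [0,0,0]},{"offset": [0,0,-0.18],"dr": [0,0,0]},{"offset": [0,0,-0.18],"dr": [0,0,0]},{"offset": [0,0,-0.18],"dr": [0,0,0]}])

```text
time_s: 5.63
position: [0.5623, -0.143, 0.1911]
tcp_rot: [[0.5, 0.866, 0.003], [0.866, -0.5, -0.002], [0.0, 0.004, -1.0]]
force: [0.4, 0.5, -0.9]
opening: 0.65
grasp_force: 0.0
```

Run:
```python
from h import *
s=bot.read_state(); print(s['position'],s['time_s'],s['opening'],s['joint_positions'])
a=snap('wrist','w3');b=snap('side','d3')
cv2.imwrite('pics/c3.png',np.hstack([cv2.resize(a['color'][:,:,::-1],(480,360)),cv2.resize(b['color'][260:380,270:375,::-1],(315,360),interpolation=cv2.INTER_CUBIC)]))
```

```text
[ 0.56228346 -0.14302506  0.19114427] 5.6333 0.6501009833631073 [-2.53005063e+01  2.88757633e+01  9.06844565e+01 -1.11800536e-03
  6.02344331e+01  4.67167614e+00]
```

View pics/c3.png

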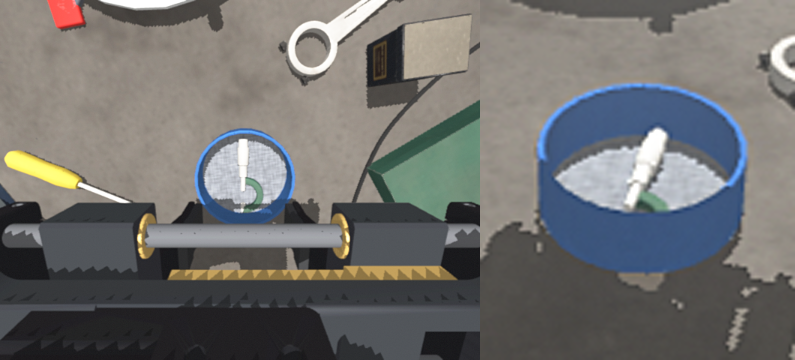

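The micrometer lies flat in the pot, centre at about (244,175) in the wrist half. Next I move to a viewpoint short of the right pin.

Emit:
servo_tool(targets=[{"offset": [0.035,-0.002,0],"dr": [0,0,-7]},{"offset": [0.07,-0.004,0],"dr": [0,0,-14]},{"offset": [0.105,-0.006,0],"dr": [0,0,-21]},{"offset": [0.14,-0.008,0],"dr": [0,0,-28]},{"offset": [0.16,-0.009,0],"dr": [0,0,-30]},{"offset": [0.16,-0.009,0],"dr": [0,0,-30]},{"offset": [0.16,-0.009,0],"dr": [0,0,-30]},{"offset": [0.16,-0.009,0],"dr": [0,0,-30]}])

```text
time_s: 6.4
position: [0.6324, -0.0001, 0.1876]
tcp_rot: [[0.0, 1.0, -0.004], [1.0, -0.0, 0.0], [0.0, -0.004, -1.0]]
force: [0.8, -1.1, -0.3]
opening: 0.65
grasp_force: 0.0
```

Run:
```python
from h import *
s=bot.read_state(); print(s['position'],s['tcp_rot'].round(3),s['time_s'],s['opening'])
snap('wrist','w4')
from scipy.optimize import least_squares
# red pointer centroid in scene1/side1
for f,z,roi in(('scene1',.008,(335,320,380,360)),('side1',.008,(240,240,275,265)),('w4',.008,(0,0,640,265))):
    x0,y0,x1,y1=roi; im=cv2.cvtColor(cv2.imread(f'pics/{f}.png'),cv2.COLOR_BGR2HSV)[y0:y1,x0:x1]
    m=cv2.inRange(im,(0,150,80),(8,255,255))|cv2.inRange(im,(172,150,80),(180,255,255)); ys,xs=np.nonzero(m); print(f,len(xs),px(f,xs.mean()+x0,ys.mean()+y0,z))
# pot from w3
th=np.linspace(0,2*np.pi,200)
def ext(c):
    P=np.array([proj('w3',[c[0]+.064*np.cos(t),c[1]+.064*np.sin(t),.045]) for t in th]); return np.r_[P.min(0),P[:,0].max()]
r=least_squares(lambda c:ext(c)-np.array([195,128,293.5])*4/3,[.5565,-.156]); print('pot',r.x,r.fun)
# blue/yellow/knob/white disc centre via wrist
im=cv2.cvtColor(cv2.imread('pics/w4.png'),cv2.COLOR_BGR2HSV)
for n,lo,hi in(('blue',(105,120,60),(122,255,255)),('yellow',(20,150,100),(32,255,255))):
    m=cv2.inRange(im,lo,hi); m[265:]=0; c=max(cv2.findContours(m,0,2)[0],key=cv2.contourArea); c=cv2.convexHull(c); M=cv2.moments(c); u,v=M['m10']/M['m00'],M['m01']/M['m00']; print(n,M['m00'],u,v,px('w4',u,v,.044))
```

```text
[ 6.32431958e-01 -9.00320202e-05  1.87616278e-01] [[ 0.     1.    -0.004]
 [ 1.    -0.     0.   ]
 [ 0.    -0.004 -1.   ]] 6.4 0.6502533541661352
scene1 259 [0.46724832 0.13150005 0.008     ]
side1 128 [0.46938276 0.12124231 0.008     ]
w4 1076 [0.46953622 0.12663605 0.008     ]
pot [ 0.55796641 -0.1540472 ] [-1.75741488  0.16805409  1.76232232]
blue 16465.0 421.33370786516855 52.17709282316024 [0.71197338 0.14792967 0.044     ]
yellow 2124.5 27.503804816819642 233.6259512042049 [ 0.3527926 -0.0059735  0.044    ]
```

View pics/w4.png

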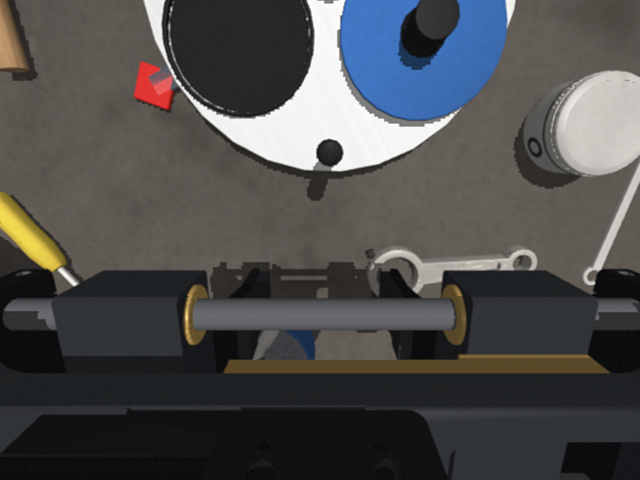

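Wrist view: right pin top at (330,152), blue disc right of it, empty bay centred near (238,42), red pointer at (155,86).

Run:
```python
from h import *
p=px('w4',330,152,.124); k=px('w4',438,14,.08); b=px('w4',238,42,.034); r=np.array([.469,.1265])
c=np.array([.635,.205])
for q in(p,k,b,r): d=q[:2]-c; print(q.round(4),np.hypot(*d).round(4),np.degrees(np.arctan2(d[1],d[0])).round(1)%360)
```

```text
[0.6364 0.069  0.124 ] 0.136 270.6
[0.7127 0.1631 0.08  ] 0.0883 331.7
[0.5595 0.1584 0.034 ] 0.0888 211.7
[0.469  0.1265] 0.1836 205.3
```

Emit:
servo_tool(targets=[{"offset": [0.035,0.002,0],"dr": [0,0,0]},{"offset": [0.068,0.004,0],"dr": [0,0,0]},{"offset": [0.068,0.004,0],"dr": [0,0,0]},{"offset": [0.068,0.004,0.03],"dr": [0,0,0]},{"offset": [0.068,0.004,0.06],"dr": [0,0,0]},{"offset": [0.068,0.004,0.085],"dr": [0,0,0]},{"offset": [0.068,0.004,0.1],"dr": [0,0,0]},{"offset": [0.068,0.004,0.1],"dr": [0,0,0]},{"offset": [0.068,0.004,0.1],"dr": [0,0,0]}])

```text
time_s: 7.2
position: [0.6369, 0.0669, 0.0887]
tcp_rot: [[0.002, 1.0, -0.003], [1.0, -0.002, -0.0], [-0.0, -0.003, -1.0]]
force: [-0.3, -0.3, 0.5]
opening: 0.65
grasp_force: 0.0
```

Emit:
servo_tool(targets=[{"offset": [0,0,0],"dr": [0,0,0]},{"offset": [0,0,0],"dr": [0,0,0]},{"offset": [0,0,0],"dr": [0,0,0]},{"offset": [0,0,0],"dr": [0,0,0]}], gripper=0.5)

```text
time_s: 7.53
position: [0.6385, 0.0681, 0.0909]
tcp_rot: [[-0.0, 1.0, 0.002], [1.0, 0.0, -0.0], [-0.0, 0.002, -1.0]]
force: [0.5, -0.4, -0.1]
opening: 0.433
grasp_force: 0.0
```

Run:
```python
from h import *
s=bot.read_state(); R=s['tcp_rot']; p=s['position']; print(p,s['time_s'],s['opening']*87,s['force'],s['grasp_force'])
c=np.array([.6345,.205]); d=p[:2]-c; r=np.hypot(*d); print('r',r,np.degrees(np.arctan2(d[1],d[0])))
for k in range(1,21):
    a=np.radians(-63*k/20); q=c+np.array([[np.cos(a),-np.sin(a)],[np.sin(a),np.cos(a)]])@d
    print(k,(R.T@np.r_[q-p[:2],0]).round(3),round(-np.degrees(a),1))
```

```text
[0.63854589 0.0681081  0.09089379] 7.5333 37.69561907374879 [ 0.52304543 -0.39667638 -0.07841436] 0.0
r 0.13695167644882586 -88.30709658130533
1 [-0.    -0.008 -0.   ] 3.2
2 [ 0.    -0.015 -0.   ] 6.3
3 [ 0.001 -0.023 -0.   ] 9.4
4 [ 0.002 -0.03  -0.   ] 12.6
5 [ 0.004 -0.037 -0.   ] 15.8
6 [ 0.006 -0.045 -0.   ] 18.9
7 [ 0.009 -0.052 -0.   ] 22.0
8 [ 0.011 -0.059 -0.   ] 25.2
9 [ 0.015 -0.065 -0.   ] 28.4
10 [ 0.018 -0.072 -0.   ] 31.5
11 [ 0.022 -0.079 -0.   ] 34.6
12 [ 0.026 -0.085 -0.   ] 37.8
13 [ 0.031 -0.091 -0.   ] 41.0
14 [ 0.036 -0.096 -0.   ] 44.1
15 [ 0.041 -0.102 -0.   ] 47.2
16 [ 0.047 -0.107 -0.   ] 50.4
17 [ 0.052 -0.112 -0.   ] 53.6
18 [ 0.058 -0.116 -0.   ] 56.7
19 [ 0.065 -0.12  -0.   ] 59.8
20 [ 0.071 -0.124 -0.   ] 63.0
```

Emit:
servo_tool(targets=[{"offset": [0,0,0],"dr": [0,0,0]},{"offset": [0,0,0],"dr": [0,0,0]},{"offset": [0,0,0],"dr": [0,0,0]}])

```text
time_s: 7.78
position: [0.6378, 0.0684, 0.0898]
tcp_rot: [[-0.0, 1.0, 0.0], [1.0, 0.0, -0.0], [-0.0, 0.0, -1.0]]
force: [0.1, -0.7, 0.2]
opening: 0.268
grasp_force: 0.0
```

Emit:
servo_tool(targets=[{"offset": [0,-0.004,0],"dr": [0,0,1.6]},{"offset": [0,-0.011,0],"dr": [0,0,4.7]},{"offset": [0.001,-0.019,0],"dr": [0,0,7.9]},{"offset": [0.002,-0.027,0],"dr": [0,0,11.2]},{"offset": [0.004,-0.035,0],"dr": [0,0,14.7]},{"offset": [0.006,-0.043,0],"dr": [0,0,18.2]},{"offset": [0.008,-0.051,0],"dr": [0,0,21.7]},{"offset": [0.011,-0.059,0],"dr": [0,0,25.2]},{"offset": [0.015,-0.065,0],"dr": [0,0,28.4]},{"offset": [0.018,-0.072,0],"dr": [0,0,31.5]},{"offset": [0.022,-0.079,0],"dr": [0,0,34.6]},{"offset": [0.026,-0.085,0],"dr": [0,0,37.8]},{"offset": [0.031,-0.091,0],"dr": [0,0,41]},{"offset": [0.036,-0.096,0],"dr": [0,0,44.1]},{"offset": [0.041,-0.102,0],"dr": [0,0,47.2]},{"offset": [0.047,-0.107,0],"dr": [0,0,50.4]},{"offset": [0.052,-0.112,0],"dr": [0,0,53.6]},{"offset": [0.058,-0.116,0],"dr": [0,0,56.7]},{"offset": [0.065,-0.12,0],"dr": [0,0,59.8]},{"offset": [0.071,-0.124,0],"dr": [0,0,63]}])

```text
time_s: 9.45
position: [0.5142, 0.1393, 0.0898]
tcp_rot: [[0.892, 0.452, 0.001], [0.452, -0.892, -0.0], [0.001, 0.001, -1.0]]
force: [0.0, -1.2, -0.0]
opening: 0.249
grasp_force: 0.6
```

Run:
```python
from h import *
s=bot.read_state(); R=s['tcp_rot']; p=s['position']; print(p,R.round(3),s['time_s'],s['opening']*87,s['force'],s['joint_positions'].round(0))
c=np.array([.6345,.205]); d=p[:2]-c; r=np.hypot(*d); print('r',r,np.degrees(np.arctan2(d[1],d[0])))
snap('wrist','w5')
im=cv2.cvtColor(cv2.imread('pics/w5.png'),cv2.COLOR_BGR2HSV)
```

```text
[0.51419382 0.13929576 0.0898001 ] [[ 0.892  0.452  0.001]
 [ 0.452 -0.892 -0.   ]
 [ 0.001  0.001 -1.   ]] 9.45 21.66226872726811 [ 0.02011475 -1.22930444 -0.01859117] [  3.  35. 102.  -0.  43.  66.]
r 0.13707889883223795 -151.35919985032604
```

Emit:
servo_tool(targets=[{"offset": [0,-0.004,0],"dr": [0,0,1.6]},{"offset": [0,-0.011,0],"dr": [0,0,4.7]},{"offset": [0.001,-0.019,0],"dr": [0,0,7.9]},{"offset": [0.002,-0.027,0],"dr": [0,0,11.2]},{"offset": [0.004,-0.035,0],"dr": [0,0,14.7]},{"offset": [0.006,-0.043,0],"dr": [0,0,18.2]},{"offset": [0.008,-0.051,0],"dr": [0,0,21.7]},{"offset": [0.011,-0.059,0],"dr": [0,0,25.2]},{"offset": [0.015,-0.065,0],"dr": [0,0,28.4]},{"offset": [0.018,-0.072,0],"dr": [0,0,31.5]},{"offset": [0.022,-0.079,0],"dr": [0,0,34.6]},{"offset": [0.026,-0.085,0],"dr": [0,0,37.8]},{"offset": [0.031,-0.091,0],"dr": [0,0,41]},{"offset": [0.036,-0.096,0],"dr": [0,0,44.1]},{"offset": [0.041,-0.102,0],"dr": [0,0,47.2]},{"offset": [0.047,-0.107,0],"dr": [0,0,50.4]},{"offset": [0.052,-0.112,0],"dr": [0,0,53.6]},{"offset": [0.058,-0.116,0],"dr": [0,0,56.7]},{"offset": [0.065,-0.12,0],"dr": [0,0,59.8]},{"offset": [0.071,-0.124,0],"dr": [0,0,63]}])

```text
time_s: 11.17
position: [0.52, 0.2818, 0.0893]
tcp_rot: [[0.808, -0.589, -0.002], [-0.589, -0.808, -0.001], [-0.001, 0.002, -1.0]]
force: [-0.0, -1.8, 0.2]
opening: 0.246
grasp_force: 0.7
```

Emit:
servo_tool(targets=[{"offset": [0,0,0],"dr": [0,0,0]},{"offset": [0,0,0],"dr": [0,0,0]},{"offset": [0,0,0],"dr": [0,0,0]},{"offset": [0,0,0],"dr": [0,0,0]}], gripper=0.2)

```text
time_s: 11.5
position: [0.5204, 0.2816, 0.0895]
tcp_rot: [[0.81, -0.587, -0.0], [-0.587, -0.81, -0.0], [-0.0, 0.0, -1.0]]
force: [-0.1, 0.4, 0.2]
opening: 0.391
grasp_force: 0.0
```

Emit:
servo_tool(targets=[{"offset": [0,0,-0.03],"dr": [0,0,0]},{"offset": [0,0,-0.06],"dr": [0,0,0]},{"offset": [0,0,-0.09],"dr": [0,0,0]},{"offset": [0,0,-0.12],"dr": [0,0,0]},{"offset": [0,0,-0.12],"dr": [0,0,0]},{"offset": [0,0,-0.12],"dr": [0,0,0]}])

```text
time_s: 12.0
position: [0.5218, 0.282, 0.2117]
tcp_rot: [[0.809, -0.587, 0.005], [-0.587, -0.809, 0.001], [0.003, -0.004, -1.0]]
force: [0.4, 0.2, -0.3]
opening: 0.398
grasp_force: 0.0
```

Run:
```python
from h import *
s=bot.read_state(); R=s['tcp_rot']; p=s['position']; print(p,R.round(3),s['time_s'],s['opening']*87,s['force'],s['joint_positions'].round(0))
a=snap('scene','s6');snap('side','d6')
b=cv2.imread('pics/d6.png')
cv2.imwrite('pics/c6.png',np.hstack([cv2.resize(b[160:280,230:430],None,fx=4,fy=4,interpolation=cv2.INTER_CUBIC)]))
for f in('s6','d6'):
    im=cv2.cvtColor(cv2.imread(f'pics/{f}.png'),cv2.COLOR_BGR2HSV)
    m=cv2.inRange(im,(105,120,50),(122,255,255))
    for c in cv2.findContours(m,0,2)[0]:
        if cv2.contourArea(c)>150: print(f,cv2.boundingRect(c),cv2.contourArea(c))
```

```text
[0.52176979 0.2820374  0.21169997] [[ 0.809 -0.587  0.005]
 [-0.587 -0.809  0.001]
 [ 0.003 -0.004 -1.   ]] 12.0 34.64172838862981 [ 0.35083191  0.22120277 -0.32781274] [ 18.  28.  88.   0.  64. 144.]
s6 (271, 300, 72, 56) 2233.0
s6 (364, 203, 58, 48) 865.0
d6 (289, 288, 70, 63) 3515.0
d6 (271, 214, 45, 27) 637.5
d6 (279, 81, 45, 16) 255.0
```

View pics/c6.png

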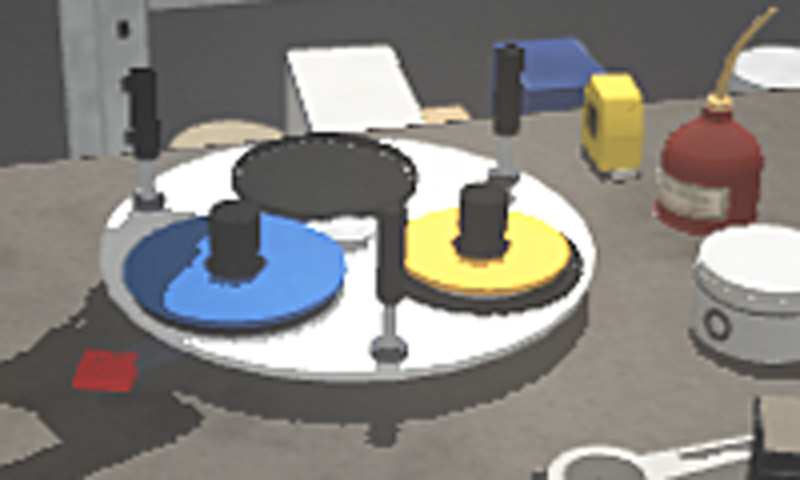

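Side crop: the blue cover faces the red pointer, knob top at about side px (289,212), and yellow is still in its bay. That was my last picture, so from here I measure by code.

Run:
```python
from h import *
from scipy.optimize import least_squares
k=px('d6',288.8,211.8,.08); print('knob side',k)
th=np.linspace(0,2*np.pi,200)
def ext(f,c):
    P=np.array([proj(f,[c[0]+.068*np.cos(t),c[1]+.068*np.sin(t),.043]) for t in th]); return np.r_[P.min(0),P.max(0)]
e0=ext('s6',[.557,.167]); print('s6 pred',e0,'d6 pred',ext('d6',[.557,.167]))
r=least_squares(lambda c:(ext('s6',c)-[270.5,299.5,342.5,355.5])*[1,0,1,1],[.557,.167]); print('scene disc',r.x,r.fun)
r=least_squares(lambda c:(ext('d6',c)-[230+124/4,0,230+345/4,160+325/4])*[1,0,1,0.5],[.557,.167]); print('side disc',r.x,r.fun)
```

```text
knob side [0.55827702 0.16845588 0.08      ]
s6 pred [269.1411924  290.55769224 343.94224872 354.56323613] d6 pred [260.43098968 212.85745823 316.84798569 240.10538544]
scene disc [0.55617519 0.168282  ] [-1.43637021 -0.          1.44534728 -0.14666741]
side disc [0.55640549 0.1641982 ] [-0.64326457  0.          0.64888634 -0.25299795]
```

Run:
```python
from h import *
from scipy.optimize import least_squares
s=bot.read_state(); R=s['tcp_rot']; p=s['position']; print(p, R.T@(np.array([.557,.167,.05])-p))
th=np.linspace(0,2*np.pi,200)
def circ(f,c): return np.array([proj(f,[c[0]+.064*np.cos(t),c[1]+.064*np.sin(t),.045]) for t in th])
for f,w in(('w3',(1,1,1,0)),('d3',(1,1,1,0)),('d6',(1,1,1,0)),('s6',(1,1,1,0)),('scene1',(1,1,1,0)),('side1',(1,1,1,0))):
    im=cv2.cvtColor(cv2.imread(f'pics/{f}.png'),cv2.COLOR_BGR2HSV); m=cv2.inRange(im,(103,110,40),(123,255,255))
    if f=='w3': m[262:]=0
    best=None;cc=proj(f,[.557,-.155,.045])
    for c in cv2.findContours(m,0,1)[0]:
        x,y,ww,h=cv2.boundingRect(c)
        if cv2.contourArea(c)>100 and x-9<cc[0]<x+ww+9 and y-9<cc[1]<y+h+9 and ww>40: best=(x,y,ww,h)
    if not best: print(f,'none');continue
    x,y,ww,h=best; o=np.array([x-.5,y-.5,x+ww-.5,y+h-.5])
    def fun(c): P=circ(f,c); return (np.r_[P.min(0),P.max(0)]-o)*w
    r=least_squares(fun,[.557,-.155]); print(f,best,r.x.round(4),r.fun.round(1))
```

```text
[0.51969923 0.28140659 0.20873975] [0.09759129 0.07040661 0.1587368 ]
w3 (260, 171, 133, 91) [ 0.5583 -0.154 ] [-0.9  0.1  0.9  0. ]
d3 (289, 288, 70, 63) [ 0.556  -0.1582] [-0.1 -0.   0.1 -0. ]
d6 (289, 288, 70, 63) [ 0.556  -0.1582] [-0.1 -0.   0.1 -0. ]
s6 (363, 203, 59, 48) [ 0.5468 -0.1338] [-0.5 -0.1  0.5 -0. ]
scene1 (363, 197, 59, 54) [ 0.5561 -0.1505] [-0.2 -0.   0.2 -0. ]
side1 (289, 288, 70, 63) [ 0.556  -0.1582] [-0.1 -0.   0.1 -0. ]
```

Emit:
servo_tool(targets=[{"offset": [0.03,0.022,0],"dr": [0,0,0]},{"offset": [0.06,0.043,0],"dr": [0,0,0]},{"offset": [0.085,0.061,0],"dr": [0,0,0]},{"offset": [0.098,0.07,0],"dr": [0,0,0]},{"offset": [0.098,0.07,0],"dr": [0,0,0]},{"offset": [0.098,0.07,0.03],"dr": [0,0,0]},{"offset": [0.098,0.07,0.07],"dr": [0,0,0]},{"offset": [0.098,0.07,0.1],"dr": [0,0,0]},{"offset": [0.098,0.07,0.125],"dr": [0,0,0]},{"offset": [0.098,0.07,0.145],"dr": [0,0,0]},{"offset": [0.098,0.07,0.157],"dr": [0,0,0]},{"offset": [0.098,0.07,0.157],"dr": [0,0,0]},{"offset": [0.098,0.07,0.157],"dr": [0,0,0]}], gripper=-0.5)

```text
time_s: 13.18
position: [0.558, 0.1682, 0.0517]
tcp_rot: [[0.81, -0.587, -0.002], [-0.587, -0.81, -0.0], [-0.002, 0.001, -1.0]]
force: [0.1, 0.6, 1.2]
opening: 0.75
grasp_force: 0.0
```

Emit:
servo_tool(targets=[{"offset": [0,0,0],"dr": [0,0,0]},{"offset": [0,0,0],"dr": [0,0,0]},{"offset": [0,0,0],"dr": [0,0,0]},{"offset": [0,0,0],"dr": [0,0,0]},{"offset": [0,0,0],"dr": [0,0,0]},{"offset": [0,0,0],"dr": [0,0,0]},{"offset": [0,0,0],"dr": [0,0,0]},{"offset": [0,0,0],"dr": [0,0,0]}], gripper=1)

```text
time_s: 13.85
position: [0.5586, 0.1673, 0.0531]
tcp_rot: [[0.809, -0.587, -0.0], [-0.587, -0.809, -0.001], [0.0, 0.001, -1.0]]
force: [-2.1, -2.7, 5.3]
opening: 0.357
grasp_force: 30.0
```

Emit:
servo_tool(targets=[{"offset": [0,0,0],"dr": [0,0,0]},{"offset": [0,0,0],"dr": [0,0,0]},{"offset": [0,0,0],"dr": [0,0,0]},{"offset": [0,0,0],"dr": [0,0,0]},{"offset": [0,0,0],"dr": [0,0,0]},{"offset": [0,0,-0.02],"dr": [0,0,0]},{"offset": [0,0,-0.045],"dr": [0,0,0]},{"offset": [0,0,-0.045],"dr": [0,0,0]}], gripper=-0.4)

```text
time_s: 14.52
position: [0.5618, 0.1682, 0.1011]
tcp_rot: [[0.809, -0.587, 0.008], [-0.587, -0.809, 0.001], [0.006, -0.005, -1.0]]
force: [0.2, -0.0, 0.6]
opening: 0.695
grasp_force: 0.0
```

Emit:
servo_tool(targets=[{"offset": [0,0,0],"dr": [0,0,-7]},{"offset": [0,0,0],"dr": [0,0,-14]},{"offset": [0,0,0],"dr": [0,0,-21]},{"offset": [0,0,0],"dr": [0,0,-28]},{"offset": [0,0,0],"dr": [0,0,-35]},{"offset": [0,0,0],"dr": [0,0,-42]},{"offset": [0,0,0],"dr": [0,0,-49]},{"offset": [0,0,0],"dr": [0,0,-56]},{"offset": [0,0,0],"dr": [0,0,-63]},{"offset": [0,0,0],"dr": [0,0,-70]},{"offset": [0,0,0],"dr": [0,0,-77]},{"offset": [0,0,0],"dr": [0,0,-84]},{"offset": [0,0,0],"dr": [0,0,-91]},{"offset": [0,0,0],"dr": [0,0,-98]},{"offset": [0,0,0],"dr": [0,0,-105]},{"offset": [0,0,0],"dr": [0,0,-112]},{"offset": [0,0,0],"dr": [0,0,-119]},{"offset": [0,0,0],"dr": [0,0,-121]},{"offset": [0,0,0],"dr": [0,0,-121]}])

```text
time_s: 16.1
position: [0.5586, 0.1678, 0.097]
tcp_rot: [[0.086, 0.996, -0.001], [0.996, -0.086, 0.0], [0.0, -0.001, -1.0]]
force: [0.5, 0.6, -0.0]
opening: 0.7
grasp_force: 0.0
```

Emit:
servo_tool(targets=[{"offset": [0,0,0.02],"dr": [0,0,0]},{"offset": [0,0,0.035],"dr": [0,0,0]},{"offset": [0,0,0.045],"dr": [0,0,0]},{"offset": [0,0,0.045],"dr": [0,0,0]},{"offset": [0,0,0.045],"dr": [0,0,0]}])

```text
time_s: 16.52
position: [0.5584, 0.1677, 0.0519]
tcp_rot: [[0.087, 0.996, -0.001], [0.996, -0.087, -0.0], [-0.0, -0.001, -1.0]]
force: [0.5, 0.2, -0.0]
opening: 0.698
grasp_force: 0.0
```

Emit:
servo_tool(targets=[{"offset": [0,0,0],"dr": [0,0,0]},{"offset": [0,0,0],"dr": [0,0,0]},{"offset": [0,0,0],"dr": [0,0,0]},{"offset": [0,0,0],"dr": [0,0,0]},{"offset": [0,0,0],"dr": [0,0,0]},{"offset": [0,0,0],"dr": [0,0,0]},{"offset": [0,0,0],"dr": [0,0,0]},{"offset": [0,0,0],"dr": [0,0,0]}], gripper=1)

```text
time_s: 17.18
position: [0.5577, 0.1677, 0.0529]
tcp_rot: [[0.087, 0.996, -0.002], [0.996, -0.087, -0.0], [-0.0, -0.002, -1.0]]
force: [-3.5, -0.1, 5.7]
opening: 0.363
grasp_force: 30.0
```

Emit:
servo_tool(targets=[{"offset": [0,0,-0.005],"dr": [0,0,0]},{"offset": [0,0,-0.015],"dr": [0,0,0]},{"offset": [0,0,-0.035],"dr": [0,0,0]},{"offset": [0,0,-0.06],"dr": [0,0,0]},{"offset": [0,0,-0.09],"dr": [0,0,0]},{"offset": [0,0,-0.115],"dr": [0,0,0]},{"offset": [0,0,-0.13],"dr": [0,0,0]},{"offset": [0,0,-0.135],"dr": [0,0,0]},{"offset": [0,0,-0.135],"dr": [0,0,0]},{"offset": [0,0,-0.135],"dr": [0,0,0]}])

```text
time_s: 18.02
position: [0.5584, 0.1676, 0.1871]
tcp_rot: [[0.087, 0.996, -0.001], [0.996, -0.087, -0.0], [-0.0, -0.001, -1.0]]
force: [-1.6, -1.1, -3.6]
opening: 0.354
grasp_force: 30.0
```

Run:
```python
from h import *
s=bot.read_state(); R=s['tcp_rot']; p=s['position']; print(p,s['time_s'],s['force'],s['opening'],s['grasp_force'])
print(R.T@(np.array([.557,-.155,p[2]])-p))
```

```text
[0.55839659 0.16759275 0.18708718] 18.0167 [-1.6137399  -1.13405642 -3.60903372] 0.3544816213485881 29.999151478987187
[-3.21492161e-01  2.66612006e-02  4.07456250e-05]
```

Emit:
servo_tool(targets=[{"offset": [-0.008,0.001,0],"dr": [0,0,0]},{"offset": [-0.025,0.002,0],"dr": [0,0,0]},{"offset": [-0.05,0.004,0],"dr": [0,0,0]},{"offset": [-0.075,0.006,0],"dr": [0,0,0]},{"offset": [-0.1,0.008,0],"dr": [0,0,0]},{"offset": [-0.125,0.01,0],"dr": [0,0,0]},{"offset": [-0.15,0.012,0],"dr": [0,0,0]},{"offset": [-0.175,0.015,0],"dr": [0,0,0]},{"offset": [-0.2,0.017,0],"dr": [0,0,0]},{"offset": [-0.225,0.019,0],"dr": [0,0,0]},{"offset": [-0.25,0.021,0],"dr": [0,0,0]},{"offset": [-0.275,0.023,0],"dr": [0,0,0]},{"offset": [-0.3,0.025,0],"dr": [0,0,0]},{"offset": [-0.315,0.026,0],"dr": [0,0,0]},{"offset": [-0.321,0.027,0],"dr": [0,0,0]},{"offset": [-0.321,0.027,0],"dr": [0,0,0]},{"offset": [-0.321,0.027,0],"dr": [0,0,0]}])

```text
time_s: 19.43
position: [0.5573, -0.1536, 0.1868]
tcp_rot: [[0.087, 0.996, -0.002], [0.996, -0.087, 0.002], [0.002, -0.002, -1.0]]
force: [0.4, 0.0, -2.8]
opening: 0.355
grasp_force: 30.0
```

Emit:
servo_tool(targets=[{"offset": [0,0,0.025],"dr": [0,0,0]},{"offset": [0,0,0.05],"dr": [0,0,0]},{"offset": [0,0,0.07],"dr": [0,0,0]},{"offset": [0,0,0.08],"dr": [0,0,0]},{"offset": [0,0,0.08],"dr": [0,0,0]},{"offset": [0,0,0.08],"dr": [0,0,0]}])

```text
time_s: 19.93
position: [0.5579, -0.1533, 0.1075]
tcp_rot: [[0.086, 0.996, -0.001], [0.996, -0.086, 0.001], [0.001, -0.001, -1.0]]
force: [0.1, -0.3, -2.7]
opening: 0.358
grasp_force: 30.0
```

Run:
```python
from h import *
from scipy.optimize import least_squares
s=bot.read_state(); p=s['position']; print(p,s['time_s'],s['force'],s['opening'])
th=np.linspace(0,2*np.pi,200)
def ext(f,c,z,r):
    P=np.array([proj(f,[c[0]+r*np.cos(t),c[1]+r*np.sin(t),z]) for t in th]); return np.r_[P.min(0),P.max(0)]
zu=p[2]-.0145
for n,f in(('side','d7'),('scene','s7')):
    snap(n,f); im=cv2.cvtColor(cv2.imread(f'pics/{f}.png'),cv2.COLOR_BGR2HSV); m=cv2.inRange(im,(103,110,40),(123,255,255))
    for c in cv2.findContours(m,0,1)[0]:
        if cv2.contourArea(c)>100: print(f,cv2.boundingRect(c),cv2.contourArea(c))
    print(' disc pred',ext(f,p,zu+.003,.068).round(1),'lip',ext(f,p,zu-.008,.054).round(1),'rim',ext(f,[.557,-.155],.045,.064).round(1))
    x,y=ext(f,p,zu,.068)[:2]; 
    # row-wise widths of blue mask around object
    for v in range(int(y)-2,int(y)+95,4):
        xs=np.nonzero(m[v,250:460])[0]; print((v,xs.min()+250,xs.max()+250,len(xs)) if len(xs) else (v,),end=' ')
    print()
```

```text
[ 0.55789585 -0.15332591  0.10748818] 19.9333 [ 0.09850241 -0.31022527 -2.68248174] 0.3582241336270127
d7 (287, 264, 75, 87) 4665.5
d7 (442, 179, 27, 11) 145.0
d7 (359, 170, 21, 15) 158.0
d7 (401, 104, 63, 12) 504.0
d7 (321, 0, 51, 4) 114.0
 disc pred [286.1 263.  362.6 308.4] lip [294.  272.  354.3 308.3] rim [288.6 286.5 358.5 330.9]
(262,) (266, np.int64(303), np.int64(344), 11) (270, np.int64(295), np.int64(352), 29) (274, np.int64(291), np.int64(357), 38) (278, np.int64(288), np.int64(360), 45) (282, np.int64(287), np.int64(361), 52) (286, np.int64(287), np.int64(361), 57) (290, np.int64(288), np.int64(361), 74) (294, np.int64(290), np.int64(359), 70) (298, np.int64(293), np.int64(356), 64) (302, np.int64(292), np.int64(355), 64) (306, np.int64(290), np.int64(357), 68) (310, np.int64(290), np.int64(357), 24) (314, np.int64(290), np.int64(357), 15) (318, np.int64(290), np.int64(357), 9) (322, np.int64(290), np.int64(357), 15) (326, np.int64(290), np.int64(357), 27) (330, np.int64(290), np.int64(356), 52) (334, np.int64(292), np.int64(355), 64) (338, np.int64(294), np.int64(353), 
[... 332 characters left out ...]
 np.int64(383), 13) (188, np.int64(366), np.int64(417), 25) (192, np.int64(364), np.int64(421), 32) (196, np.int64(362), np.int64(424), 42) (200, np.int64(362), np.int64(425), 47) (204, np.int64(363), np.int64(426), 61) (208, np.int64(365), np.int64(425), 61) (212, np.int64(365), np.int64(423), 59) (216, np.int64(364), np.int64(421), 55) (220, np.int64(364), np.int64(421), 46) (224, np.int64(364), np.int64(421), 9) (228, np.int64(363), np.int64(420), 12) (232, np.int64(364), np.int64(419), 18) (236, np.int64(365), np.int64(418), 40) (240, np.int64(368), np.int64(416), 49) (244, np.int64(372), np.int64(413), 42) (248, np.int64(379), np.int64(406), 28) (252,) (256,) (260,) (264,) (268,) (272,)
```

Emit:
servo_tool(targets=[{"offset": [-0.0015,0,0.01],"dr": [0,0,0]},{"offset": [-0.0015,0,0.02],"dr": [0,0,0]},{"offset": [-0.0015,0,0.028],"dr": [0,0,0]},{"offset": [-0.0015,0,0.033],"dr": [0,0,0]},{"offset": [-0.0015,0,0.036],"dr": [0,0,0]},{"offset": [-0.0015,0,0.039],"dr": [0,0,0]},{"offset": [-0.0015,0,0.041],"dr": [0,0,0]},{"offset": [-0.0015,0,0.043],"dr": [0,0,0]},{"offset": [-0.0015,0,0.045],"dr": [0,0,0]},{"offset": [-0.0015,0,0.045],"dr": [0,0,0]},{"offset": [-0.0015,0,0.045],"dr": [0,0,0]}])

```text
time_s: 20.95
position: [0.5578, -0.1559, 0.0626]
tcp_rot: [[0.087, 0.996, 0.0], [0.996, -0.087, -0.0], [-0.0, 0.0, -1.0]]
force: [0.1, 0.5, -2.1]
opening: 0.354
grasp_force: 30.0
```

No contact yet, and the lip is inside the mouth. I'm lowering the last millimetres.

Emit:
servo_tool(targets=[{"offset": [0,0,0.001],"dr": [0,0,0]},{"offset": [0,0,0.002],"dr": [0,0,0]},{"offset": [0,0,0.002],"dr": [0,0,0]},{"offset": [0,0,0.002],"dr": [0,0,0]}])

```text
time_s: 21.28
position: [0.5577, -0.1559, 0.0606]
tcp_rot: [[0.087, 0.996, -0.0], [0.996, -0.087, 0.0], [0.0, -0.0, -1.0]]
force: [0.1, 0.5, -2.9]
opening: 0.355
grasp_force: 30.0
```

Emit:
servo_tool(targets=[{"offset": [0,0,0.001],"dr": [0,0,0]},{"offset": [0,0,0.001],"dr": [0,0,0]},{"offset": [0,0,0.001],"dr": [0,0,0]}])

```text
time_s: 21.53
position: [0.558, -0.156, 0.06]
tcp_rot: [[0.087, 0.996, 0.001], [0.996, -0.087, -0.0], [-0.0, 0.001, -1.0]]
force: [0.3, 0.2, 0.9]
opening: 0.358
grasp_force: 30.0
```

Emit:
servo_tool(targets=[{"offset": [0,0,0.001],"dr": [0,0,0]},{"offset": [0,0,0.001],"dr": [0,0,0]},{"offset": [0,0,0.001],"dr": [0,0,0]}])

```text
time_s: 21.78
position: [0.558, -0.156, 0.0599]
tcp_rot: [[0.087, 0.996, 0.001], [0.996, -0.087, -0.0], [-0.0, 0.001, -1.0]]
force: [-1.5, 0.4, 8.5]
opening: 0.359
grasp_force: 30.0
```

Emit:
servo_tool(targets=[{"offset": [0,0,0],"dr": [0,0,0]},{"offset": [0,0,0],"dr": [0,0,0]},{"offset": [0,0,0],"dr": [0,0,0]},{"offset": [0,0,0],"dr": [0,0,0]},{"offset": [0,0,0],"dr": [0,0,0]}], gripper=-0.5)

```text
time_s: 22.2
position: [0.5577, -0.156, 0.0584]
tcp_rot: [[0.087, 0.996, -0.0], [0.996, -0.087, 0.0], [0.0, -0.0, -1.0]]
force: [0.4, -0.4, -0.4]
opening: 0.652
grasp_force: 0.0
```

Emit:
servo_tool(targets=[{"offset": [0,0,-0.015],"dr": [0,0,0]},{"offset": [0,0,-0.04],"dr": [0,0,0]},{"offset": [0,0,-0.08],"dr": [0,0,0]},{"offset": [-0.03,0,-0.12],"dr": [0,0,0]},{"offset": [-0.06,0,-0.15],"dr": [0,0,0]},{"offset": [-0.09,0,-0.18],"dr": [0,0,0]},{"offset": [-0.1,0,-0.18],"dr": [0,0,0]},{"offset": [-0.1,0,-0.18],"dr": [0,0,0]},{"offset": [-0.1,0,-0.18],"dr": [0,0,0]}])

```text
time_s: 22.95
position: [0.5484, -0.2559, 0.2379]
tcp_rot: [[0.089, 0.996, -0.001], [0.996, -0.089, 0.001], [0.001, -0.001, -1.0]]
force: [0.2, 0.0, -0.5]
opening: 0.747
grasp_force: 0.0
```

Run:
```python
from h import *
s=bot.read_state(); p=s['position']; print(p,s['time_s'],s['force'],s['opening'])
th=np.linspace(0,2*np.pi,200)
def ext(f,c,z,r):
    P=np.array([proj(f,[c[0]+r*np.cos(t),c[1]+r*np.sin(t),z]) for t in th]); return np.r_[P.min(0),P.max(0)]
T=[.557,-.1555]
for n,f in(('side','d8'),('scene','s8'),('wrist','w8')):
    snap(n,f); im=cv2.cvtColor(cv2.imread(f'pics/{f}.png'),cv2.COLOR_BGR2HSV); m=cv2.inRange(im,(103,110,40),(123,255,255))
    for c in cv2.findContours(m,0,1)[0]:
        if cv2.contourArea(c)>900: print(f,cv2.boundingRect(c),cv2.contourArea(c))
    e=ext(f,T,.051,.068); print(' disc top pred',e.round(1),'knobtop',ext(f,T,.087,.016).round(1),'pot base',ext(f,T,0,.064).round(1))
    k=cv2.inRange(im,(0,0,0),(180,255,70)); 
    x0,y0,x1,y1=ext(f,T,.087,.016).astype(int)+[-4,-4,4,0]; ys,xs=np.nonzero(k[y0:y1,x0:x1]); print(' knob x',xs.min()+x0,xs.max()+x0,'y',ys.min()+y0)
    for v in range(int(e[1])-3,int(e[3])+42,4):
        xs=np.nonzero(m[v])[0]; xs=xs[(xs>e[0]-15)&(xs<e[2]+15)]; print((v,int(xs.min()),int(xs.max())) if len(xs) else (v,),end=' ')
    print()
```

```text
[ 0.54844142 -0.25586597  0.23792199] 22.95 [ 0.16642453  0.04635909 -0.52452272] 0.7468003987924389
d8 (287, 284, 74, 67) 3917.0
 disc top pred [286.4 282.9 361.  330.1] knobtop [315.1 283.7 333.  294.4] pot base [289.2 304.8 357.3 350.5]
 knob x 317 332 y 285
(279,) (283,) (287, 304, 342) (291, 297, 350) (295, 292, 355) (299, 290, 358) (303, 288, 360) (307, 288, 360) (311, 288, 360) (315, 290, 359) (319, 290, 357) (323, 290, 357) (327, 290, 357) (331, 291, 356) (335, 292, 355) (339, 295, 352) (343, 299, 348) (347, 306, 341) (351,) (355,) (359,) (363,) (367,) (371,) 
s8 (362, 194, 62, 57) 2777.0
 disc top pred [361.5 191.9 424.7 237.2] knobtop [387.4 196.4 402.6 207.1] pot base [361.7 209.2 419.1 251.6]
 knob x 388 400 y 199
(188,) (192,) (196, 375, 404) (200, 368, 412) (204, 365, 417) (208, 363, 420) (212, 362, 422) (216, 362, 423) (220, 363, 423) (224, 364, 422) (228, 363, 421) (232, 364, 419) (236, 365, 418) (240, 368, 416) (244, 372, 413) (248, 379, 406) (252,) (256,) (260,) (264,) (268,) (272,) (276,) 
w8 (259, 43, 137, 146) 15576.0
 disc top pred [256.1  43.5 394.9 190.3] knobtop [307.1  97.6 343.6 136.2] pot base [268.7  62.3 382.3 182. ]
 knob x 309 344 y 114
(40,) (44, 316, 340) (48, 302, 353) (52, 293, 360) (56, 288, 366) (60, 283, 371) (64, 279, 375) (68, 275, 379) (72, 272, 381) (76, 269, 384) (80, 267, 386) (84, 266, 389) (88, 264, 390) (92, 262, 391) (96, 261, 393) (100, 260, 394) (104, 260, 394) (108, 259, 395) (112, 259, 395) (116, 259, 395) (120, 259, 395) (124, 259, 394) (128, 260, 394) (132, 261, 393) (136, 261, 392) (140, 262, 391) (144, 264, 390) (148, 266, 388) (152, 267, 386) (156, 270, 383) (160, 272, 381) (164, 275, 377) (168, 279, 374) (172, 283, 370) (176, 288, 365) (180, 294, 360) (184, 302, 351) (188, 319, 335) (192,) (196,) (200,) (204,) (208,) (212,) (216,) (220,) (224,) (228,)
```

```bash
python3 -c "
from rig import ticket
print(ticket.hand_in())"
```

```text
the job is handed in; nothing more can be done
None
```

I handed the job in at about 23 s with all the steps carried out, but no verdict came back: the micrometer lies in the pot, the blue cover was set down on the rim and measures centred and level to within a few mm, and the yellow cover was in its bay when last seen, after the carousel turn.

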